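# Switch the tripped breaker back on behind a push-to-open flap

### The arm

A 6-joint arm with a two-finger parallel gripper is mounted at the origin on a cart in front of the work surface, level with it; the furniture and walls round the work are solid. World frame = base frame: x ahead of the robot, y to its left, z up, the work surface at z = 0. Lengths are in m, angles in rad, forces in N, time in s.
With the tool pointing down it reaches from about 0.25 to 0.775 m from the base axis. Payload 4 kg.
Tool frame: the origin (TCP) lies between the finger pads; the fingertips stand 14 mm ahead of it and the grasp point (between the pads) lies 5 mm behind it (tip_reach is the distance from the TCP to the fingertips, in m); z points along the fingers, y is the line along which they close (so a half turn about z gives the same grasp; the last joint's range is limited). The gripper opens to 94 mm and grips with 3 to 60 N. Pads are 16 mm wide; open, the fingers measure 119 mm over their backs; the gripper's body (75 mm by 177 mm) begins 78 mm behind the grasp point.
Start: joints at [-1.216, 0.087, 1.371, -0, 1.684, -0.103], TCP at [0.243, -0.493, 0.22] pointing down, gripper open.
Joint ranges: [-3.1, 3.1], [-0.76, 2.03], [0.27, 2.55], [-1.08, 4.22], [0.17, 2.65], [-2.57, 2.57]. Speed limits (rad/s): [2.79, 2.79, 3.14, 3.14, 3.14, 3.14].

### API

Orientations are given as [roll, pitch, yaw] about the fixed x, y, z axes, in that order (R = Rz(yaw) Ry(pitch) Rx(roll)).
In Python, from bench import * gives the robot as it stands. The module is installed in compiled form; this text tells all that it offers.
- The arm moves only by the tool servo_tool, never from a script. Its argument "targets" is a list of rows, each a list of 4 numbers: the shift along the tool's x, y, z in cm, then the turn about the tool's z in degrees. A call has 1 to 8 rows; each row is the pose to reach, as a shift and turn from the pose commanded when the call began, along the tool's axes at that moment; what a row does not reach only later rows make up. A row lasts 1/8 s, in which the tool goes at most 62.5 mm and 10.7 degrees, less where a joint would pass 70% of its speed; a pose out of reach is approached as far as the arm can. A call with a gripper value outside its range is refused whole. "claw" is the closure in counts, from 0 (fully open) to 255 (shut), set as the call begins (left out, the last holds). The fingers move at their own pace and stop on an object; the grip force is fixed at half the most. Time passes only in rows, so rows that repeat a pose let the fingers close. It gives the time, the measured TCP pose, the force, the opening and the grip force at its end, in the units of the state.
- get_obs(): the state, without advancing time (a new reading comes with each control period).
- snapshot(name): name is "side" or "top" or "wrist"; returns the picture (480x640x3 uint8, blue, green, red); there is no depth.
- camera_model(name): a dict with "camera_matrix" (3x3 intrinsics, pixels), "camera_from_world" (4x4, takes a point from world to camera coordinates). Camera axes: x right, y up, looking along -z (the intrinsics and any distortion apply to the point x, -y, -z); pixel columns grow to the right and rows downward; lengths in m; the calibration is good to about 2 mm. A picture is of the moment at which its call begins: read the wrist's pose just before it. camera_model takes no time and is no camera call; for the wrist camera it gives the pose at the moment of the call.
- close_job(): hands the job in; it is judged then, once.
The state is a dict: "time": time; "joint_positions": joint angles; "qvel": joint speeds; "joint_torque": joint torques, N m; "tool_pos": TCP position; "ee_rot": TCP orientation; "wrist_force": force on the tool from outside, world axes, zero at the start; "wrist_torque": the same for the moment, N m; "width": finger opening in m; "finger_force": force on a finger pad.
Only numpy, scipy, OpenCV 4.12 (cv2) and the standard library are available. Lean on these libraries where they do the work, as an engineer would, in place of code of your own. Each camera call takes 0.05 s, during which the arm holds its last target. There are 200 camera calls.

### The job

One of the three breakers in the white distribution board has been switched off. With the fingertips alone, press the flap's front edge in and let go so that its push catch springs it ajar, push the flap right back until it stays open by itself, and push the lever of that breaker over to on (away from you, like the other two). Leave the flap standing open for the meter check, leave the other two breakers on, and do not pick up or shift any of the things lying about.

Things in the scene. Friction and masses are not known exactly. Their poses are not given: they have to be found in the camera images.
- board: white distribution board, 170 x 220 x 97 mm, on a fixed 12 mm plywood panel. Origin on the bench under its middle; x from the flap's front edge to the hinge (away from the robot), y left, z up. In its top a recess (x -55 to 47, y -88 to 88 mm) holds three breakers under the flap; heights over the bench: recess plate 60, sill in front of it 100, cheeks beside the flap and head behind the hinge 109
- flap (a joint): flap angle, rad: 0 shut and latched (cannot be pulled up); to -0.038 pressed in; opens to a stop at 1.92. Front edge pressed in 3 to 5 mm (3 to 6 N), then let go: the catch frees it and a spring pin lifts it to 0.2 (edge 30 mm up), where it rests; pressing again re-latches. From 0.2 it swings against its weight (under 3 N pushed level at the edge); past 1.6 it falls back to 1.92 and stays
- press_pad (a point): middle of the black ribbed pad on top of the flap's front rail, the place to press; moves with the flap; 131 mm from the hinge axis; 110.5 mm above the bench when shut
- flap_edge (a point): middle of the front edge of the flap (grey frame, clear window, 139 x 172 x 5 mm, 0.09 kg), 143 mm from the hinge axis; moves with it. The edge runs 86 mm either way along board y. Shut, it lies 3 mm in front of the housing, 108 mm above the bench. Inside the flap the catch's tongue (20 mm wide, 18 mm deep) hangs in the middle, 18 mm behind the edge
- flap_hinge (a point): middle of the flap's hinge axis, which runs along board y at board x = 55 mm, 107.5 mm above the bench
- breaker_a_toggle (a joint): lever of breaker a (three equal grey breakers in a row, 36 mm apart along board y, in any order), rad: 0 = off, leaning to the flap's front edge; 1.05 = on, leaning to the hinge, away from the robot. It snaps over at the middle; about 3 N at the tip
- lever_a (a point): near the tip of breaker a's black lever, moves with it. The lever is 18 mm wide along board y, 7 mm thick, stands 15 mm out of the breaker's flat nose (nose top 72 mm above the bench) and turns about an axis along board y at board x = 4 mm, 70 mm above the bench
- breaker_b_toggle (a joint): lever of breaker b (three equal grey breakers in a row, 36 mm apart along board y, in any order), rad: 0 = off, leaning to the flap's front edge; 1.05 = on, leaning to the hinge, away from the robot. It snaps over at the middle; about 3 N at the tip
- lever_b (a point): near the tip of breaker b's black lever, moves with it. The lever is 18 mm wide along board y, 7 mm thick, stands 15 mm out of the breaker's flat nose (nose top 72 mm above the bench) and turns about an axis along board y at board x = 4 mm, 70 mm above the bench
- breaker_c_toggle (a joint): lever of breaker c (three equal grey breakers in a row, 36 mm apart along board y, in any order), rad: 0 = off, leaning to the flap's front edge; 1.05 = on, leaning to the hinge, away from the robot. It snaps over at the middle; about 3 N at the tip
- lever_c (a point): near the tip of breaker c's black lever, moves with it. The lever is 18 mm wide along board y, 7 mm thick, stands 15 mm out of the breaker's flat nose (nose top 72 mm above the bench) and turns about an axis along board y at board x = 4 mm, 70 mm above the bench
- terminal_strip: cream terminal strip, 19 x 98 x 17 mm, loose on the plywood panel at the right of the board; origin at the centre of its underside; to be left alone
- multimeter: yellow and black multimeter, 131 x 70 x 38 mm, loose on the bench left of the board, in front of the grey enclosure; origin at the centre of its underside; to be left alone
- tape_black: roll of black tape, 67 mm across, loose on the bench at the front left; origin at the centre of its underside; to be left alone
- small_tin: round white tin with a green lid, 64 mm across, loose at the front left; origin at the centre of its underside; to be left alone
- connector_block: grey connector block, 28 x 42 x 20 mm, loose on the plywood panel at the right of the board; origin at the centre of its underside; to be left alone

How it is judged:
On the way, in this order (a step that is already met when the one before it is completed fails the run):
1. the shut flap is pressed in (at least 1.3 mm at its front edge) (value of joint flap below -0.009 rad).
2. let go, the flap stands sprung ajar (0.12 to 0.5 rad) with nothing of the robot touching it, for 0.2 s (value of joint flap between 0.12 and 0.5 rad and contact force between flap and the fingers below 0.1 N and contact force between flap and the arm below 0.1 N), for 0.2 s.
3. the flap is pushed back past upright (over 1.6 rad) while the breaker is still off (value of joint flap above 1.6 rad and value of joint breaker_a_toggle below 0.5 rad), for 0.2 s.
At the end, for the whole second after the job is handed in: the flap stands open by itself, past upright (over 1.6 rad) and at rest; the levers of all three breakers are on (over 0.85 of 1.05 rad) (value of joint flap above 1.6 rad and value of joint each of breaker_a_toggle, breaker_b_toggle, breaker_c_toggle above 0.85 rad and velocity of joint flap between -0.05 and 0.05 rad/s); the robot touches nothing.
It fails at once if one of the other two breakers is switched off (lever below 0.5 rad) (value of joint any of breaker_b_toggle, breaker_c_toggle below 0.5 rad).
It fails at once if one of the loose things lying about is lifted, carried or shifted by more than 20 mm (distance of any of terminal_strip, connector_block, multimeter, tape_black, small_tin from where it was at the start of the episode above 0.02 m).
It also fails if it takes over 54 s, if anything falls off the work surface, if the arm or the gripper's body presses on something with over 40 N, if the wrist force passes 120 N, or if a joint passes its speed limit or range.

## Working session

There is one attempt and no reset: what is moved stays moved. The work goes in short steps, Python scripts to look and compute and a tool call to move; the robot and the scene stay as the last step left them, time stands still between calls to the robot, and variables do not carry over. Pictures are saved under pics/ and viewed, at most 10 in all, crops included, and the job is handed in when it is done.

Besides the shell and the picture viewer there is one more tool, called in YAML: its name, and indented under it one key for each argument. servo_tool: Moves the arm, as the interface text tells. Its arguments: {"type":"object","properties":{"targets":{"type":"array"},"claw":{"type":"number"}},"required":["targets"]}

```bash
mkdir -p pics; python3 - <<'E'
from bench import *
import cv2
o=get_obs();print(o['time'],o['tool_pos'],o['ee_rot'],o['width'])
for n in('top','side'):
    cv2.imwrite(f'pics/{n}0.png',snapshot(n));m=camera_model(n);print(m['camera_matrix'],m['camera_from_world'],[k for k in m])
E
```

```text
0.0 [ 0.24290254 -0.49286596  0.21830396] [-3.13938634e+00 -2.14689281e-04  4.57840228e-01] 0.09396985794379586
[[476.40712435   0.         318.35672047]
 [  0.         476.40712435 241.60799349]
 [  0.           0.           1.        ]] [[ 0.00912033 -0.99993726  0.0065032  -0.10622295]
 [ 0.99686292  0.00960324  0.07856272 -0.5170931 ]
 [-0.07862025  0.00576628  0.99688796 -1.19563029]
 [ 0.          0.          0.          1.        ]] ['camera_matrix', 'camera_from_world']
[[591.56383946   0.         320.60592977]
 [  0.         591.56383946 231.41984045]
 [  0.           0.           1.        ]] [[ 0.90045637 -0.43449086 -0.01990014 -0.48645517]
 [ 0.25762357  0.49592812  0.82926799 -0.17947114]
 [-0.35044033 -0.75184639  0.55849672 -1.29152549]
 [ 0.          0.          0.          1.        ]] ['camera_matrix', 'camera_from_world']
```

View pics/top0.png

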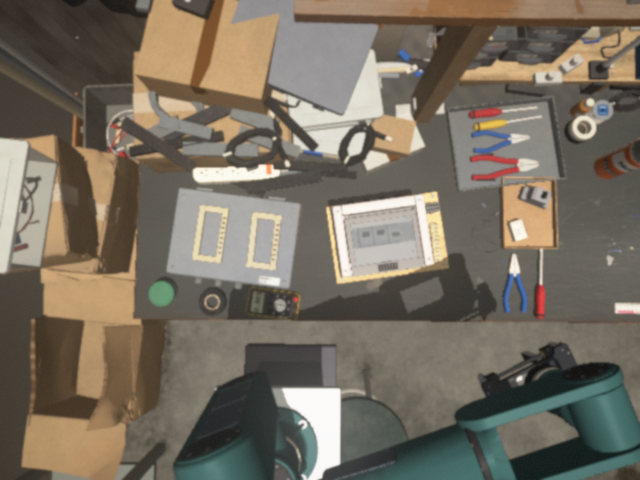

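View pics/side0.png

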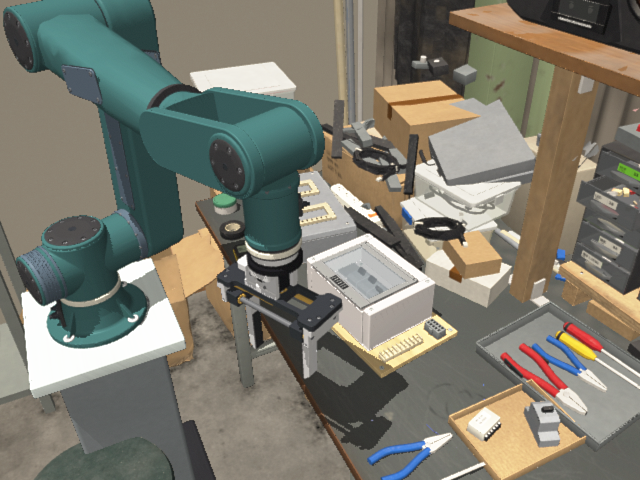

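The top view shows the board around (385,235), with the black pad near (388,267). I'll enlarge both views for point picking.

```bash
python3 - <<'E'
import cv2,numpy as np
a=cv2.imread('pics/top0.png')[180:290,315:455];b=cv2.imread('pics/side0.png')[225:375,295:460]
a=cv2.resize(a,None,fx=5.5,fy=5.5,interpolation=cv2.INTER_CUBIC)
cv2.imwrite('pics/ta.png',a[:600]);cv2.imwrite('pics/sb.png',cv2.resize(b,None,fx=4,fy=4,interpolation=cv2.INTER_CUBIC))
E
```

```text
(no output)
```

View pics/ta.png

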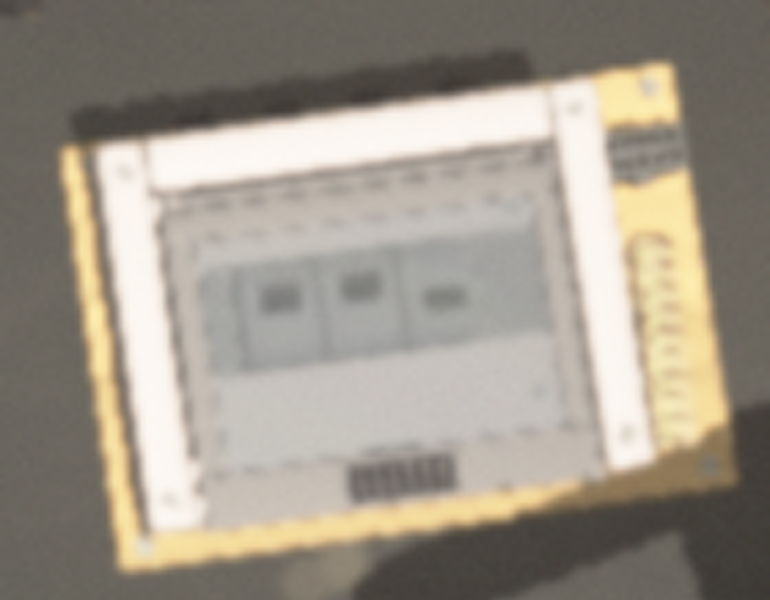

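View pics/sb.png

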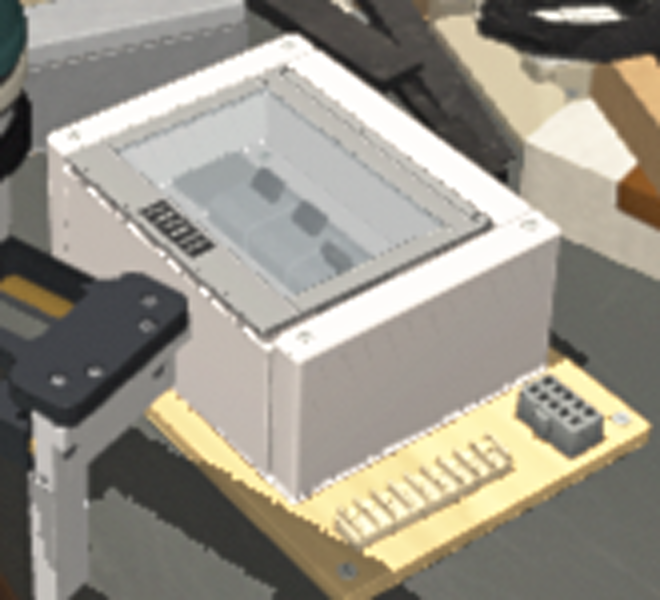

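Levers are at crop px (281,297), (361,286) and (445,298). The right one sits nearer the front, so it's the off breaker. The pad is at (402,478). Next I'll fit the board pose jointly from corners in both views.

```bash
cat > h.py <<'E'
from bench import *
import numpy as np,cv2
from scipy.optimize import least_squares
def proj(m,P):
    P=np.atleast_2d(P);T=np.array(m['camera_from_world']);c=P@T[:3,:3].T+T[:3,3]
    K=np.array(m['camera_matrix']);q=(c*[1,-1,-1])@K.T
    return q[:,:2]/q[:,2:]
def w(p,B):
    B=np.atleast_2d(B);c,s=np.cos(p[2]),np.sin(p[2])
    return np.c_[p[0]+c*B[:,0]-s*B[:,1],p[1]+s*B[:,0]+c*B[:,1],B[:,2]]
E
cat > fit.py <<'E'
from h import *
t=camera_model('top');s=camera_model('side')
B=np.array([[-85,110,109],[85,110,109],[85,-110,109],[-85,-110,109],[-76,0,110.5]])/1000
T=np.array([[150,532],[98,150],[597,78],[652,467],[402,478]])/5.5+[314.6,179.6]
S=np.array([[50,140],[295,38],[556,235],[298,358],[178,230]])/4+[294.6,224.6]
f=lambda p:np.r_[(proj(t,w(p,B))-T).ravel(),(proj(s,w(p,B))-S).ravel()]
r=least_squares(f,[.5,-.25,.15],loss='soft_l1');print(r.x,f(r.x).round(1).reshape(-1,2).tolist())
L=np.array([[281,297],[361,286],[445,298]])/5.5+[314.6,179.6]
for l in L:
    q=least_squares(lambda b:(proj(t,w(r.x,[b[0],b[1],.082]))-l).ravel(),[0,0]);print(q.x)
E
python3 fit.py
```

```text
[ 0.52906423 -0.2544697   0.14175251] [[0.3, 0.1], [0.0, -1.4], [0.5, -0.2], [1.2, -0.4], [0.2, -0.1], [-2.2, -1.7], [-0.2, -2.1], [1.7, -1.4], [-1.0, 0.8], [-1.0, 0.3]]
[0.01019892 0.03760603]
[0.01037706 0.00185981]
[ 0.00021683 -0.03419975]
```

```bash
cat >> h.py <<'E'
P=np.array([0.5291,-0.2545,0.1418])
from scipy.spatial.transform import Rotation as R
def st(p=P):
    o=get_obs();r=R.from_euler('xyz',o['ee_rot']);x=o['tool_pos'];c,s=np.cos(p[2]),np.sin(p[2]);d=x-[p[0],p[1],0]
    print('t',round(o['time'],2),'board tip mm',(1000*np.array([c*d[0]+s*d[1],-s*d[0]+c*d[1],x[2]-.014])).round(1),'yawerr deg(turn)',round(np.degrees(o['ee_rot'][2]-p[2]),1),'F',np.round(o['wrist_force'],1),'w',round(o['width'],3));return x,r
def to(b,p=P):
    x,r=st(p);g=w(p,np.array(b)/1000)[0]+[0,0,.014];print('to',b,'shift cm',(100*r.inv().apply(g-x)).round(2))
E
python3 -c "
from h import *
to([-76,0,206]);to([-76,0,150])"
```

```text
t 0.1 board tip mm [-317.  -195.6  204.5] yawerr deg(turn) 18.1 F [-0.4 -0.6 -0.5] w 0.094
to [-76, 0, 206] shift cm [ 28.99 -11.11  -0.13]
t 0.1 board tip mm [-317.  -195.6  204.5] yawerr deg(turn) 18.1 F [-0.4 -0.6 -0.5] w 0.094
to [-76, 0, 150] shift cm [ 28.99 -11.09   5.47]
```

servo_tool:
  targets:
    - [5,-2,0,6]
    - [10,-4,0,12]
    - [15,-6,0,18]
    - [20,-8,0,18]
    - [25,-10,0,18]
    - [29,-11.1,0,18]
    - [29,-11.1,4,18]
    - [29,-11.1,5,18]
  claw: 255

```text
time: 1.1
tool_pos: [0.4529, -0.264, 0.1661]
ee_rot: [-3.137, 0.005, 0.145]
wrist_force: [0.1, -0.6, 0.0]
width: 0.0174
finger_force: 0.0
```

```bash
python3 -c "
from h import *
to([-76,0,115]);cv2.imwrite('pics/w1.png',snapshot('wrist'));m=camera_model('wrist')
for b in ([-76,0,110.5],[-88,86,108],[-88,-86,108],[85,110,109],[85,-110,109],[-5,-36,85],[13,0,85]): print(b,proj(m,w(P,np.array(b)/1000)).round(0))
"
```

```text
t 1.1 board tip mm [-76.8   1.3 152.1] yawerr deg(turn) 0.2 F [ 0.1 -0.6  0. ] w 0.017
to [-76, 0, 115] shift cm [0.1  0.15 3.71]
[-76, 0, 110.5] [[322. 273.]]
[-88, 86, 108] [[184. 290.]]
[-88, -86, 108] [[461. 291.]]
[85, 110, 109] [[101. -35.]]
[85, -110, 109] [[547. -35.]]
[-5, -36, 85] [[381. 151.]]
[13, 0, 85] [[323. 120.]]
```

View pics/w1.png

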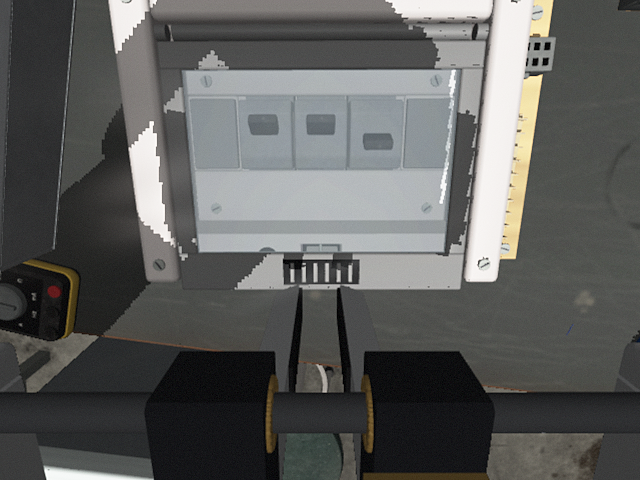

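The pad shows at (320,272) against a predicted (322,273), so the pose is good. The right lever at (378,142) is the off one. Now press.

servo_tool:
  targets:
    - [0.1,0.1,2,0]
    - [0.1,0.1,3.5,0]
    - [0.1,0.1,3.9,0]
    - [0.1,0.1,4.2,0]
    - [0.1,0.1,4.2,0]

```text
time: 1.78
tool_pos: [0.4555, -0.2667, 0.128]
ee_rot: [3.141, -0.001, 0.143]
wrist_force: [0.0, 0.2, 0.7]
width: 0.0009
finger_force: 0.0
```

servo_tool:
  targets:
    - [0,0,0.4,0]
    - [0,0,0.6,0]
    - [0,0,0.75,0]
    - [0,0,0.75,0]

```text
time: 2.28
tool_pos: [0.4558, -0.2669, 0.1204]
ee_rot: [3.14, -0.001, 0.144]
wrist_force: [0.4, -1.8, 3.3]
width: 0.0001
finger_force: 1.3
```

servo_tool:
  targets:
    - [0,0,-4,0]
    - [0,0,-8,0]
    - [-3,0,-9,0]
    - [-5,4,-9,0]
    - [-5,4,-9,0]
    - [-5,4,-9,0]

```text
time: 3.02
tool_pos: [0.4113, -0.3125, 0.2092]
ee_rot: [-3.139, 0.001, 0.143]
wrist_force: [-0.5, 0.4, -0.1]
width: 0.0003
finger_force: 0.0
```

```bash
python3 -c "
from h import *
to([-110,-40,112]);cv2.imwrite('pics/s2.png',cv2.resize(snapshot('side')[200:380,260:460],None,fx=3,fy=3))"
```

```text
t 3.02 board tip mm [-124.8  -40.8  195.2] yawerr deg(turn) 0.1 F [-0.5  0.4 -0.1] w 0.0
to [-110, -40, 112] shift cm [ 1.48 -0.06  8.32]
```

View pics/s2.png

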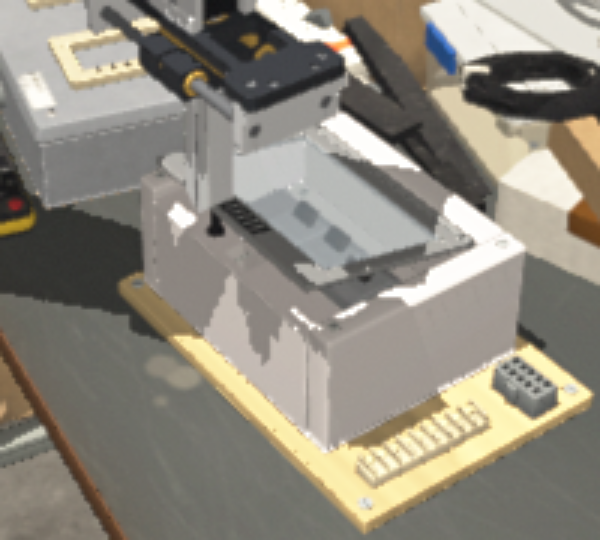

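Flap is ajar (edge raised off the sill). Go down in front of its edge, at y = -40, beside the tongue.

servo_tool:
  targets:
    - [0,0,4,0]
    - [0,0,7.9,0]
    - [1,0,7.9,0]
    - [2.5,0,7.9,0]
    - [3.1,0,7.9,0]
    - [3.3,0,7.6,0]
    - [3.5,0,7.2,0]

```text
time: 3.95
tool_pos: [0.4442, -0.3092, 0.1392]
ee_rot: [3.14, 0.006, 0.143]
wrist_force: [-8.1, 0.1, 1.4]
width: 0.0004
finger_force: 4.6
```

```bash
python3 -c "
from h import *
st()"
```

```text
t 3.95 board tip mm [-91.8 -42.1 125.2] yawerr deg(turn) 0.1 F [-8.1  0.1  1.4] w 0.0
```

servo_tool:
  targets:
    - [0.1,0,-1,0]
    - [0.3,0,-2,0]
    - [0.7,0,-3,0]
    - [1.2,0,-4,0]

```text
time: 4.45
tool_pos: [0.4589, -0.3065, 0.1792]
ee_rot: [3.141, -0.001, 0.144]
wrist_force: [-1.1, 0.4, 0.7]
width: 0.0002
finger_force: 0.2
```

```bash
python3 -c "
from h import *
st();cv2.imwrite('pics/s3.png',cv2.resize(snapshot('side')[160:380,260:460],None,fx=2.7,fy=2.7))"
```

```text
t 4.45 board tip mm [-76.8 -41.5 165.2] yawerr deg(turn) 0.1 F [-1.1  0.4  0.7] w 0.0
```

View pics/s3.png

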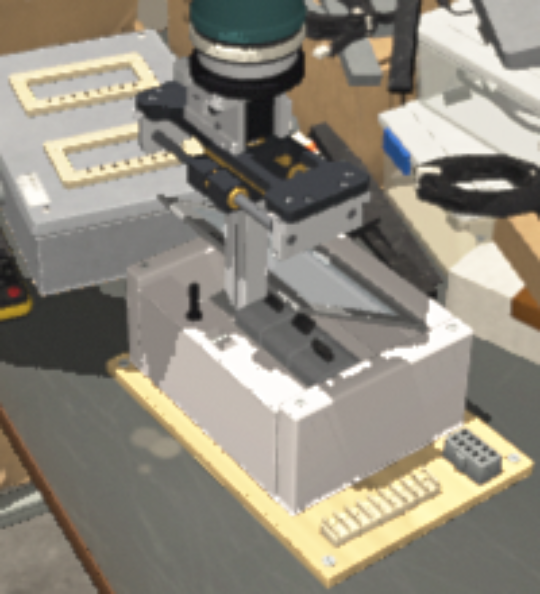

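The flap is up about 0.5 rad, riding on the finger. Continue along the arc and over.

servo_tool:
  targets:
    - [1.2,0,-1.5,0]
    - [2.6,0,-3,0]
    - [4.2,0,-4.1,0]
    - [6,0,-4.6,0]
    - [7.8,0,-4.6,0]
    - [9.6,0,-4.5,0]
    - [11.2,0,-4.3,0]

```text
time: 5.38
tool_pos: [0.57, -0.2901, 0.2211]
ee_rot: [3.141, -0.001, 0.144]
wrist_force: [-0.2, 0.6, 0.1]
width: 0.0002
finger_force: 0.1
```

```bash
python3 -c "
from h import *
st();cv2.imwrite('pics/s4.png',cv2.resize(snapshot('side')[130:380,260:480],None,fx=2.3,fy=2.3))"
```

```text
t 5.38 board tip mm [ 35.5 -41.  207.1] yawerr deg(turn) 0.1 F [-0.2  0.6  0.1] w 0.0
```

View pics/s4.png

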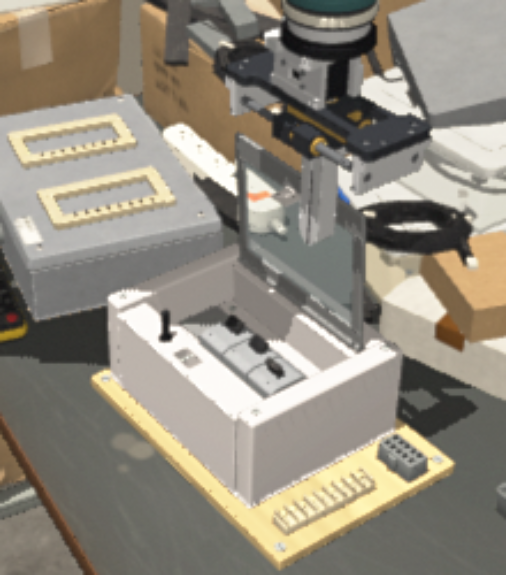

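The flap is about upright with the finger behind it. A little further pushes it over.

servo_tool:
  targets:
    - [1.3,0,0,0]
    - [2.5,0,0,0]
    - [3.5,0,0,0]
    - [3.5,0,0,0]
    - [3.5,0,0,0]
    - [1.5,0,0,0]
    - [-2,0,0,0]
    - [-6.5,-0.4,0,0]

```text
time: 6.42
tool_pos: [0.5029, -0.296, 0.2208]
ee_rot: [3.141, 0.0, 0.144]
wrist_force: [-0.4, -0.5, 0.7]
width: 0.0003
finger_force: 0.0
```

```bash
python3 -c "
from h import *
to([-32,-36,79]);cv2.imwrite('pics/w5.png',snapshot('wrist'));m=camera_model('wrist')
for b in ([-5,-36,85],[13,0,85],[13,36,85],[-55,-88,60],[-85,-110,109]): print(b,proj(m,w(P,np.array(b)/1000)).round(0))"
```

```text
t 6.42 board tip mm [-31.8 -37.4 206.8] yawerr deg(turn) 0.1 F [-0.4 -0.5  0.7] w 0.0
to [-32, -36, 79] shift cm [-0.02 -0.15 12.78]
[-5, -36, 85] [[320. 201.]]
[13, 0, 85] [[273. 178.]]
[13, 36, 85] [[226. 178.]]
[-55, -88, 60] [[379. 252.]]
[-85, -110, 109] [[414. 307.]]
```

View pics/w5.png

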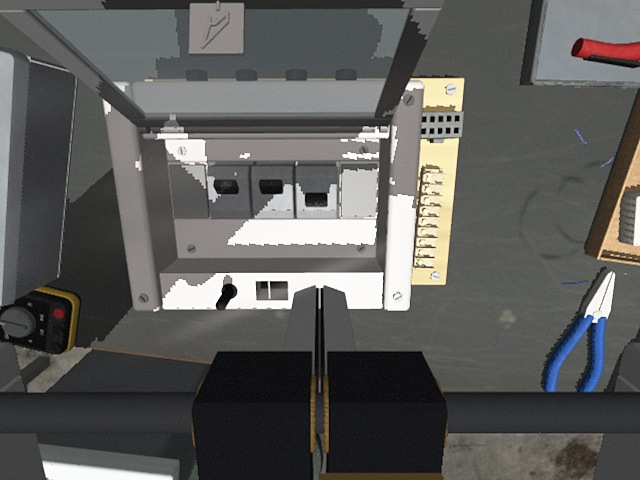

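Flap stands open. The off lever is at (316,198), about 2 px left of prediction, so I'll use y ≈ -35. Descend in front of it and check camera clearance.

servo_tool:
  targets:
    - [0,-0.2,4,0]
    - [0,-0.2,8,0]
    - [0,-0.2,11,0]
    - [0,-0.2,12.7,0]
    - [0,-0.2,12.7,0]

```text
time: 7.1
tool_pos: [0.503, -0.2935, 0.093]
ee_rot: [-3.14, 0.002, 0.143]
wrist_force: [-0.2, -0.2, -0.1]
width: 0.0006
finger_force: 0.0
```

```bash
python3 -c "
from h import *
x,r=st();T=np.array(camera_model('wrist')['camera_from_world']);print('cam-TCP in tool',r.inv().apply(-T[:3,:3].T@T[:3,3]-x))"
```

```text
t 7.1 board tip mm [-31.3 -34.9  79. ] yawerr deg(turn) 0.1 F [-0.2 -0.2 -0.1] w 0.001
cam-TCP in tool [ 0.07960086 -0.00043029 -0.16378203]
```

servo_tool:
  targets:
    - [1,0,0,0]
    - [1.6,0,0,0]
    - [2.2,0,0,0]
    - [2.6,0,0,0]
    - [2.9,0,0,0]
    - [2.9,0,0,0]

```text
time: 7.85
tool_pos: [0.5336, -0.2897, 0.0944]
ee_rot: [3.141, -0.002, 0.144]
wrist_force: [-0.5, 0.5, -0.2]
width: 0.0002
finger_force: 0.0
```

```bash
python3 -c "
from h import *
st()"
```

```text
t 7.85 board tip mm [ -0.5 -35.4  80.4] yawerr deg(turn) 0.1 F [-0.5  0.5 -0.2] w 0.0
```

servo_tool:
  targets:
    - [-1.5,0,0,0]
    - [-2.8,0,0,0]
    - [-2.8,0,-6,0]
    - [-2.8,0,-12,0]
    - [-6,0,-13,0]
    - [-8,0,-13,0]
    - [-8,0,-13,0]

```text
time: 8.72
tool_pos: [0.4515, -0.301, 0.2229]
ee_rot: [-3.14, 0.001, 0.142]
wrist_force: [0.9, -0.5, -0.7]
width: 0.0008
finger_force: 0.0
```

```bash
python3 -c "
from h import *
st();cv2.imwrite('pics/w6.png',snapshot('wrist'))"
```

```text
t 8.72 board tip mm [-83.4 -35.1 208.9] yawerr deg(turn) -0.0 F [ 0.9 -0.5 -0.7] w 0.001
```

View pics/w6.png

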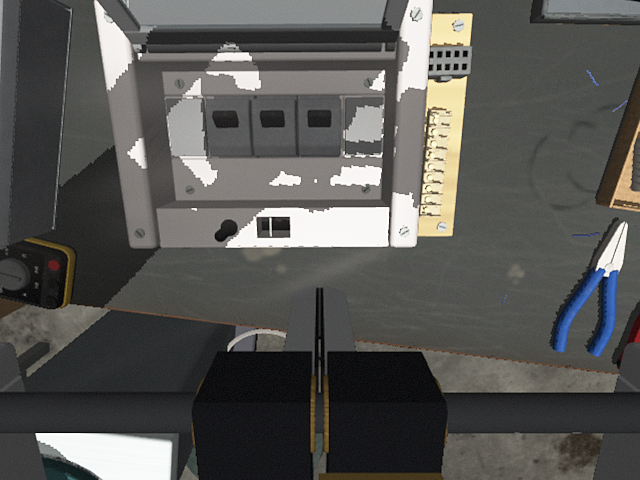

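All three levers line up at row ~118 (columns 226, 272, 319), the flap still stands open at the top, and the robot is clear.

```bash
python3 -c "
from bench import *
print(close_job())"
```

```text
the job is handed in; nothing more can be done
None
```

The job is handed in; no verdict came back. In the last picture the flap stands open, all three breaker levers are on, and the robot is clear of everything.

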